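Empty the blue tilting parts pot in the bike workshop

TASK

Using its lever handle, tip the blue pot over until the big lock nut in it drops out into the grey tray, then swing the pot back upright and let go. Do not push on the pot itself or pick the nut out by hand, and leave the red pot standing as it is.

Things in the scene. Friction and masses are not known exactly. Their poses are not given: they have to be found in the camera images.
- blue_pot: Blue cone-shaped metal pot to empty, 90 mm high, mouth 100 mm wide. Origin on its level pivot, 70 mm below the rim, 150 above the table. Own z: up through the mouth; own y: the pivot. Turns about +y from 0 (upright, stop) to 2.3 rad (stop), mouth going over to +x. Lever handle, part of the cradle: blue round crossbar along y, 18 mm thick, free from y -95 to -150, middle at (-91, -122, +41) mm in these axes.
- red_pot: Red pot, to be left upright: same stand, axes and sizes, red handle. On both: posts at y -70 and +70 mm, stand up to 12 degrees askew, +x away from the robot. The lever turns with the pot: handle 100 mm from the pivot, starts low (191 mm up) on the robot's side, passes over the top, ends as low on the far side; 1.5 N moves it, it stays where left. Holds a brass sleeve.
- tray: Open grey plastic tray, 220 (its x) x 200 (its y) x 45 mm high, wall 4 mm, fixed on the table under and in front of the blue pot (none at the red one). Origin: centre of its underside.
- nut: Hexagonal steel ring nut (lock nut), 36 mm across flats, 14 mm high, 35 to 70 g, loose on the floor of the blue pot at the start. Origin: centre of its underside. It slides out when the pot is tipped well past level; go to the far stop and wait a second to be sure.
Not all that is in view belongs to the job. There is more than one size of the nut; the one meant has the size given above.

How it is judged:
By the outcome, as a careful person would: the job done as asked, in the order asked, and still so for the second after the job is handed in, with the robot touching nothing.
It also fails if it takes over 48 s, if anything falls off the work surface, if the arm or the gripper's body presses on something with over 40 N, if the wrist force passes 120 N, or if a joint passes its speed limit or range.

ROBOT

A 6-joint arm with a two-finger parallel gripper is mounted at the origin on the work surface. World frame = base frame: x ahead of the robot, y to its left, z up, the work surface at z = 0. Lengths are in mm, angles in rad, forces in N, time in s.
With the tool pointing down it reaches from about 350 to 975 mm from the base axis. Payload 7.1 kg.
Tool frame: the origin (TCP) lies on the mounting face of the last link; the fingertips stand 182 mm ahead of it and the grasp point (between the pads) lies 163 mm ahead of it; z points along the fingers, y is the direction in which the jaws open and shut (so a half turn about z gives the same grasp; the last joint's range is limited). The gripper opens to 88 mm and grips with 3 to 60 N. Pads are 20 mm wide; open, the fingers measure 115 mm over their backs; the gripper's body (75 mm by 178 mm) begins 61 mm behind the grasp point.
Start: joints at [1.327, 0.423, 1.63, -0, 1.089, -0.019], TCP at [139.289, 609.266, 404.675] pointing down, gripper open.
Joint ranges: [-3, 3], [-0.9, 2.11], [0.09, 2.58], [-1.31, 4.45], [0.11, 2.69], [-2.54, 2.54]. Speed limits (rad/s): [2.39, 2.39, 3.01, 3.14, 3.14, 3.14].

INTERFACE

Orientations are given as a rotation vector (axis times angle).
In Python, from workcell import ctrl, optics, nets gives the robot as it stands.
- The arm moves only by the tool send_rows, never from a script. Its argument "rows" is a list of rows, each an object with "offset": the shift along the tool's x, y, z in m, a list of three; "twist": the turn, a rotation vector about the tool's x, y, z in degrees, a list of three. A call has exactly 5 rows; each row shifts and turns the pose as measured when the row begins, along the tool's axes as they then stand; what a row does not reach is not made up. A row lasts 1/12 s, in which the tool goes at most 41.7 mm and 7.16 degrees, less where a joint would pass 70% of its speed; a pose out of reach is approached as far as the arm can. A call is refused whole if a number of a shift passes 0.0417 or a number of a turn 7.16, either way. A call with a gripper value outside its range is refused whole. "gripper" is the finger opening in m, from 0 to 0.0878, set as the call begins (left out, the last holds). The fingers move at their own pace and stop on an object; the grip force is fixed at half the most. Time passes only in rows, so rows that do not move let the fingers close, or fill a call up. It gives the time, the measured TCP pose, the force and the opening at its end, in the units of the state.
- ctrl.get_obs(): the state, without advancing time (a new reading comes with each control period).
- optics.get_image(name): name is "scene" or "top"; returns (picture, depth): 384x512x3 uint8, blue, green, red; 384x512 float32, mm along the optical axis (not along the pixel's ray), 0 where there is no reading.
- optics.camera_info(name): a dict with "K" (3x3 intrinsics, pixels), "pose" (4x4, takes a point from camera to world coordinates). Camera axes: x right, y down, z forward; pixel columns grow to the right and rows downward; lengths in mm; the calibration is good to about 2 mm. A picture is of the moment at which its call begins. camera_info takes no time and is no camera call.
- ctrl.close_job(): hands the job in, once; it reports no verdict.
Trained networks look in the newest picture that a camera, given by its name, has taken for a name from the list of things; names that differ only in an ending like _2 or _b are one class to them, and where a whole thing is asked for, a point or a joint stands for the part that bears it (a point fixed in the world has none). Each returns a list of dicts, best first, with "conf" (0 to 1); they miss things now and then, are a little off and sometimes report something else, mostly with a low value. They report only what shows in the picture. A call takes as long as a camera call. They do not tell look-alikes from the thing itself.
- nets.spot_in(camera, label): "extent" ([left, top, right, bottom] in pixels, round what is visible of it).
- nets.spot_point(camera, label): "position" ([column, row] in pixels: a listed point, or the origin of a listed thing).
The state is a dict: "t": time; "qpos": joint angles; "qvel": joint speeds; "joint_torque": joint torques, N m; "ee_pos": TCP position; "orientation": TCP orientation; "ft_force": force on the tool from outside, world axes, zero at the start; "moment": the same for the moment, N m; "width": finger opening in mm.
Only numpy, scipy, OpenCV 4.12 (cv2) and the standard library are available. Lean on these libraries where they do the work, as an engineer would, in place of code of your own. Each camera call takes 0.05 s, during which the arm holds its last target. There are 200 camera calls.

## Working session

There is one attempt and no reset: what is moved stays moved. The work goes in short steps, Python scripts to look and compute and a tool call to move; the robot and the scene stay as the last step left them, time stands still between calls to the robot, and variables do not carry over. Pictures are saved under pics/ and viewed, about 8 in all and at most 12, crops included, and the job is handed in when it is done.

Besides the shell and the picture viewer there is one more tool, called by a JSON object that holds its "op" and its "data", one argument or row to a line. send_rows: Moves the arm, as the interface text tells. Its arguments: {"type":"object","properties":{"rows":{"type":"array"},"gripper":{"type":"number"}},"required":["rows"]}

```bash
mkdir -p pics; ls; python3 - <<'E'
from workcell import ctrl, optics, nets
import cv2, numpy as np
ims=[]
for n in ("scene","top"):
    im,d=optics.get_image(n); cv2.imwrite(f"pics/{n}0.png",im); np.save(f"pics/{n}0d.npy",d)
    ci=optics.camera_info(n); print(n,np.round(ci["K"],1).tolist(),np.round(ci["pose"],3).tolist())
    for l in ("blue_pot","red_pot","tray","nut"):
        for f in (nets.spot_in,nets.spot_point):
            try: print(n,l,[{k:np.round(v,2).tolist() for k,v in r.items()} for r in f(n,l)[:3]])
            except Exception as e: print(n,l,e)
o=ctrl.get_obs(); print(o)
E
```

```text
pics
scene [[458.0, 0.0, 250.3], [0.0, 458.0, 193.2], [0.0, 0.0, 1.0]] [[0.439, 0.725, -0.531, 961.598], [0.899, -0.346, 0.269, -162.766], [0.012, -0.595, -0.803, 701.746], [0.0, 0.0, 0.0, 1.0]]
scene blue_pot [{'extent': [317.5, 74.8, 379.9, 138.4], 'conf': 0.65}, {'extent': [85.4, 160.4, 161.4, 240.1], 'conf': 0.49}]
scene blue_pot [{'position': [339.9, 124.7], 'conf': 0.79}]
scene red_pot [{'extent': [86.6, 163.4, 162.0, 240.3], 'conf': 0.58}]
scene red_pot [{'position': [134.2, 218.0], 'conf': 0.76}]
scene tray [{'extent': [281.3, 141.7, 444.2, 283.9], 'conf': 0.59}]
scene tray []
scene nut [{'extent': [236.6, 186.5, 265.0, 215.9], 'conf': 0.74}, {'extent': [261.9, 221.1, 289.4, 257.3], 'conf': 0.69}]
scene nut [{'position': [271.8, 237.1], 'conf': 0.74}, {'position': [251.5, 200.4], 'conf': 0.6}]
top [[395.5, 0.0, 256.7], [0.0, 395.5, 184.0], [0.0, 0.0, 1.0]] [[0.025, -0.984, 0.174, 471.015], [-1.0, -0.026, -0.009, 25.551], [0.013, -0.173, -0.985, 807.824], [0.0, 0.0, 0.0, 1.0]]
top blue_pot [{'extent': [122.7, 198.5, 145.9, 218.7], 'conf': 0.74}, {'extent': [85.7, 168.8, 155.9,
[... 707 characters left out ...]
, 231.0], 'conf': 0.58}]
{'t': 0.9, 'qpos': array([ 1.32699108e+00,  4.23045174e-01,  1.62989387e+00, -9.87455766e-06,
        1.08859769e+00, -1.89909745e-02]), 'qvel': array([-1.13233821e-03, -8.04904671e-04, -2.29307959e-04,  7.80948169e-04,
       -2.07316975e-03,  4.10597422e-05]), 'joint_torque': array([-6.44098945e-04, -5.44570827e+01, -2.74051291e+01,  6.44127326e-02,
        1.64483377e-02, -3.65803362e-05]), 'ee_pos': array([139.29471531, 609.26237878, 404.7117328 ]), 'orientation': array([3.52385288e-01, 3.12175087e+00, 8.52732436e-05]), 'ft_force': array([-0.48727744, -0.92460168, -0.66367741]), 'moment': array([-0.00234343, -0.03391989, -0.04452334]), 'width': 88.06031084629052}
```

View pics/scene0.png

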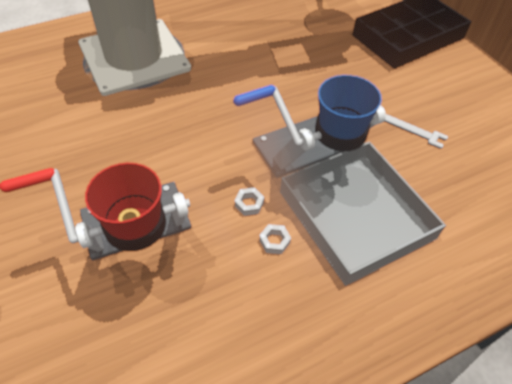

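View pics/top0.png

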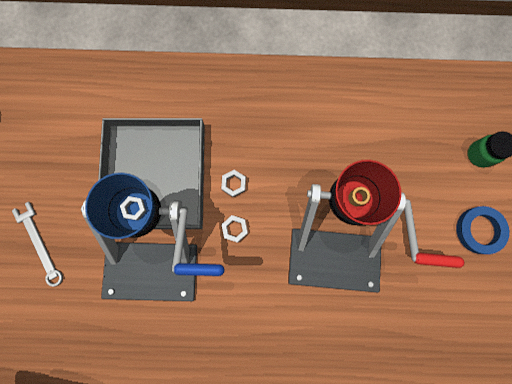

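The top view shows the blue pot at about (122,207) with the nut in it at (132,208), its handle from (175,268) to (223,270), and the tray behind it. The red pot is at (365,192), and two loose decoy nuts lie on the table at (234,183) and (235,229). Next I'll measure the handle and pot in 3D.

```bash
cat > h.py <<'E'
import cv2, numpy as np
from workcell import ctrl, optics, nets
from scipy.spatial.transform import Rotation as R
def blue(n,im,d):
    """world points of blue pixels, with pixel coords"""
    ci=optics.camera_info(n); hsv=cv2.cvtColor(im,cv2.COLOR_BGR2HSV)
    m=cv2.inRange(hsv,(105,110,50),(130,255,255))&((d>0).astype(np.uint8)*255)
    v,u=np.nonzero(m); z=d[v,u]; K=ci["K"]
    P=np.c_[(u-K[0][2])/K[0][0]*z,(v-K[1][2])/K[1][1]*z,z]; T=np.array(ci["pose"])
    return u,v,P@T[:3,:3].T+T[:3,3]
E
python3 - <<'E'
from h import *
for n,box in (("top",(172,255,230,280)),("scene",(232,82,277,108))):
    im=cv2.imread(f"pics/{n}0.png"); d=np.load(f"pics/{n}0d.npy"); u,v,P=blue(n,im,d)
    s=(u>box[0])&(u<box[2])&(v>box[1])&(v<box[3]); H=P[s]
    H=H[abs(H[:,2]-np.median(H[:,2]))<25]
    c=H.mean(0); w=np.linalg.svd(H-c,full_matrices=False)[2][0]; t=(H-c)@w
    print(n,"handle",len(H),c.round(1),"dir",w.round(3),"ends",(c+w*t.min()).round(0),(c+w*t.max()).round(0),"zmed/max",np.median(H[:,2]),H[:,2].max())
    Q=P[~s&(P[:,2]>205)&(P[:,2]<235)&(P[:,1]>40)]
    Q=Q[np.linalg.norm(Q[:,:2]-np.median(Q[:,:2],0),axis=1)<75]
    x,r=cv2.minEnclosingCircle(Q[:,:2].astype(np.float32)); print(n,"rim",len(Q),np.round(x,1),r,Q[:,2].max())
    # grey tray by height ~
ci=optics.camera_info("top");
E
```

```text
top handle 531 [446.1 104.7 199.6] dir [-0.001  1.     0.005] ends [446.  68. 199.] [446. 142. 200.] zmed/max 199.9414930121411 203.70921887518762
top rim 752 [538.  225.1] 49.713584899902344 223.99938773361464
scene handle 237 [449.5 104.  197.1] dir [ 0.028  1.    -0.013] ends [448.  67. 198.] [450. 136. 197.] zmed/max 197.45568179169544 201.15711563690343
scene rim 222 [539.  221.5] 49.05751419067383 221.31408533715
```

```bash
cat >> h.py <<'E'
R0=np.array([[0,1,0],[1,0,0],[0,0,-1.]])   # tool x=+y, y=+x, z down
def plan(target,n,Rt=R0):
    """rows from measured pose to target pos in n rows (mm in -> m/deg out)"""
    o=ctrl.get_obs(); p=np.array(o["ee_pos"]); A=R.from_rotvec(o["orientation"])
    rv=(A.inv()*R.from_matrix(Rt)).as_rotvec(); dp=(np.array(target)-p)/n
    print("t",round(o["t"],2),"p",p.round(1),"rot left",np.degrees(rv).round(2),"F",np.round(o["ft_force"],1),"w",round(o["width"],1))
    for i in range(n):
        print((A.as_matrix().T@dp/1000).round(4).tolist(),np.degrees(rv/n).round(2).tolist()); A=A*R.from_rotvec(rv/n)
E
python3 -c "
from h import *
plan((447,100,425),15)"
```

```text
t 0.9 p [139.3 609.3 404.7] rot left [ 0.   -0.   77.12] F [-0.5 -0.9 -0.7] w 88.1
[-0.0276, -0.0285, -0.0014] [0.0, -0.0, 5.14]
[-0.03, -0.0259, -0.0014] [0.0, -0.0, 5.14]
[-0.0322, -0.0231, -0.0014] [0.0, -0.0, 5.14]
[-0.0342, -0.0202, -0.0014] [0.0, -0.0, 5.14]
[-0.0358, -0.017, -0.0014] [0.0, -0.0, 5.14]
[-0.0372, -0.0137, -0.0014] [0.0, -0.0, 5.14]
[-0.0383, -0.0104, -0.0014] [0.0, -0.0, 5.14]
[-0.0391, -0.0069, -0.0014] [0.0, -0.0, 5.14]
[-0.0395, -0.0034, -0.0014] [0.0, -0.0, 5.14]
[-0.0397, 0.0002, -0.0014] [0.0, -0.0, 5.14]
[-0.0395, 0.0038, -0.0014] [0.0, -0.0, 5.14]
[-0.039, 0.0073, -0.0014] [0.0, -0.0, 5.14]
[-0.0382, 0.0107, -0.0014] [0.0, -0.0, 5.14]
[-0.0371, 0.0141, -0.0014] [0.0, -0.0, 5.14]
[-0.0357, 0.0174, -0.0014] [0.0, -0.0, 5.14]
```

{"op": "send_rows", "data": {
  "rows": [
    {"offset": [-0.0276,-0.0285,-0.003],"twist": [0,0,5.1]},
    {"offset": [-0.03,-0.026,-0.003],"twist": [0,0,5.1]},
    {"offset": [-0.032,-0.023,-0.003],"twist": [0,0,5.1]},
    {"offset": [-0.034,-0.02,-0.003],"twist": [0,0,5.1]},
    {"offset": [-0.036,-0.017,-0.003],"twist": [0,0,5.1]}
  ],
  "gripper": 0.0878
}}

```text
t: 1.32
ee_pos: [241.0, 439.4, 418.6]
orientation: [-1.044, -2.962, -0.005]
ft_force: [1.4, 0.5, 0.3]
width: 87.8
```

{"op": "send_rows", "data": {
  "rows": [
    {"offset": [-0.037,-0.0137,-0.002],"twist": [0,0,5.1]},
    {"offset": [-0.038,-0.0104,-0.002],"twist": [0,0,5.1]},
    {"offset": [-0.039,-0.007,-0.002],"twist": [0,0,5.1]},
    {"offset": [-0.0395,-0.003,-0.002],"twist": [0,0,5.1]},
    {"offset": [-0.0397,0,-0.002],"twist": [0,0,5.1]}
  ]
}}

```text
t: 1.73
ee_pos: [343.7, 260.4, 429.7]
orientation: [-1.699, -2.642, -0.01]
ft_force: [0.8, 0.8, 0.2]
width: 87.7
```

```bash
python3 -c "
from h import *
plan((447,100,425),8)"
```

```text
t 1.73 p [343.7 260.4 429.7] rot left [ 0.24 -0.3  24.51] F [0.8 0.8 0.2] w 87.7
[-0.0236, 0.0034, 0.0005] [0.03, -0.04, 3.06]
[-0.0234, 0.0047, 0.0005] [0.03, -0.04, 3.06]
[-0.0231, 0.0059, 0.0005] [0.03, -0.04, 3.06]
[-0.0227, 0.0072, 0.0005] [0.03, -0.04, 3.06]
[-0.0223, 0.0084, 0.0006] [0.03, -0.04, 3.06]
[-0.0219, 0.0095, 0.0006] [0.03, -0.04, 3.06]
[-0.0213, 0.0107, 0.0006] [0.03, -0.04, 3.06]
[-0.0207, 0.0118, 0.0006] [0.03, -0.04, 3.06]
```

{"op": "send_rows", "data": {
  "rows": [
    {"offset": [-0.0236,0.0034,0],"twist": [0,0,3.1]},
    {"offset": [-0.0234,0.0047,0],"twist": [0,0,3.1]},
    {"offset": [-0.0231,0.0059,0],"twist": [0,0,3.1]},
    {"offset": [-0.0227,0.0072,0],"twist": [0,0,3.1]},
    {"offset": [-0.0223,0.0084,0],"twist": [0,0,3.1]}
  ]
}}

```text
t: 2.15
ee_pos: [410.2, 150.7, 431.4]
orientation: [2.064, 2.368, 0.016]
ft_force: [0.2, 0.4, 0.3]
width: 88.1
```

{"op": "send_rows", "data": {
  "rows": [
    {"offset": [-0.022,0.0095,0],"twist": [0,0,3.1]},
    {"offset": [-0.0213,0.0107,0],"twist": [0,0,3.1]},
    {"offset": [-0.0207,0.0118,0],"twist": [0,0,3.0]},
    {"offset": [0,0,0],"twist": [0,0,0]},
    {"offset": [0,0,0],"twist": [0,0,0]}
  ]
}}

```text
t: 2.57
ee_pos: [450.6, 82.6, 432.4]
orientation: [2.263, 2.175, 0.02]
ft_force: [-0.5, 0.2, -0.2]
width: 87.6
```

```bash
python3 - <<'E'
from h import *
plan((447,100,353),5)
im,d=optics.get_image("scene"); cv2.imwrite("pics/s1.png",cv2.resize(im[40:240,180:440],None,fx=3,fy=3))
E
```

```text
t 2.57 p [450.6  82.6 432.4] rot left [ 0.61 -0.43 -2.27] F [-0.5  0.2 -0.2] w 87.6
[0.0033, -0.001, 0.0159] [0.12, -0.09, -0.45]
[0.0034, -0.001, 0.0159] [0.12, -0.09, -0.45]
[0.0034, -0.0009, 0.0159] [0.12, -0.09, -0.45]
[0.0034, -0.0008, 0.0159] [0.12, -0.09, -0.45]
[0.0035, -0.0008, 0.0159] [0.12, -0.09, -0.45]
```

View pics/s1.png

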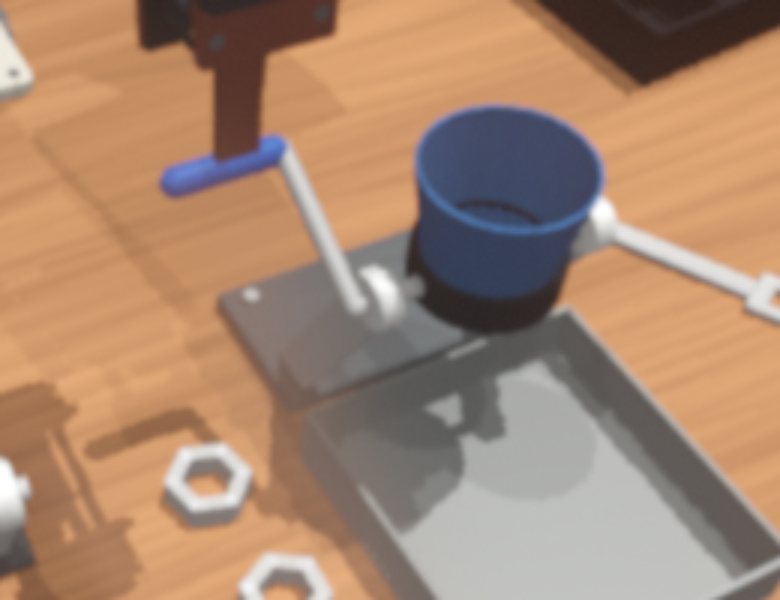

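The gripper hangs above the bar, with one finger in front of it and the jaws across it. I'll centre it and go down.

{"op": "send_rows", "data": {
  "rows": [
    {"offset": [0.006,-0.001,0.014],"twist": [0.12,-0.09,-0.5]},
    {"offset": [0.006,-0.001,0.014],"twist": [0.12,-0.09,-0.5]},
    {"offset": [0.004,-0.001,0.014],"twist": [0.12,-0.09,-0.4]},
    {"offset": [0,0,0.01],"twist": [0.12,-0.09,-0.4]},
    {"offset": [0,0,0],"twist": [0,0,0]}
  ]
}}

```text
t: 3.03
ee_pos: [446.6, 103.2, 379.9]
orientation: [2.218, 2.222, 0.008]
ft_force: [-1.2, -0.2, 1.1]
width: 88.0
```

```bash
python3 -c "
from h import *
plan((447,101,354),4)"
```

```text
t 3.03 p [446.6 103.2 379.9] rot left [ 0.29 -0.11  0.1 ] F [-1.2 -0.2  1.1] w 88.0
[-0.0006, 0.0001, 0.0065] [0.07, -0.03, 0.02]
[-0.0006, 0.0001, 0.0065] [0.07, -0.03, 0.02]
[-0.0006, 0.0001, 0.0065] [0.07, -0.03, 0.02]
[-0.0006, 0.0001, 0.0065] [0.07, -0.03, 0.02]
```

{"op": "send_rows", "data": {
  "rows": [
    {"offset": [-0.001,0,0.01],"twist": [0.1,0,0]},
    {"offset": [-0.001,0,0.01],"twist": [0.1,0,0]},
    {"offset": [0,0,0.006],"twist": [0,0,0]},
    {"offset": [0,0,0],"twist": [0,0,0]},
    {"offset": [0,0,0],"twist": [0,0,0]}
  ]
}}

```text
t: 3.45
ee_pos: [446.4, 102.1, 352.1]
orientation: [-2.216, -2.226, -0.004]
ft_force: [0.4, 0.3, 0.5]
width: 87.7
```

{"op": "send_rows", "data": {
  "rows": [
    {"offset": [0,0,0],"twist": [0,0,0]},
    {"offset": [0,0,0],"twist": [0,0,0]},
    {"offset": [0,0,0],"twist": [0,0,0]},
    {"offset": [0,0,0],"twist": [0,0,0]},
    {"offset": [0,0,0],"twist": [0,0,0]}
  ],
  "gripper": 0.026
}}

```text
t: 3.87
ee_pos: [447.1, 101.7, 353.3]
orientation: [2.217, 2.224, 0.007]
ft_force: [-0.0, 0.7, -0.4]
width: 57.7
```

{"op": "send_rows", "data": {
  "rows": [
    {"offset": [0,0,0],"twist": [0,0,0]},
    {"offset": [0,0,0],"twist": [0,0,0]},
    {"offset": [0,0,0],"twist": [0,0,0]},
    {"offset": [0,0,0],"twist": [0,0,0]},
    {"offset": [0,0,0],"twist": [0,0,0]}
  ],
  "gripper": 0.026
}}

```text
t: 4.28
ee_pos: [447.2, 101.7, 353.9]
orientation: [2.217, 2.224, 0.009]
ft_force: [0.3, -0.7, -0.8]
width: 27.1
```

```bash
cat >> h.py <<'E'
def arc(th0,th1,n,zo=0,p0=(538.5,101.,150.),r=99.8,a0=np.pi-np.arctan2(41,91)):
    """TCP path, bar turned th0..th1; row shifts"""
    for t in np.linspace(th0,th1,n+1)[1:]:
        a=a0-t; yield np.array([p0[0]+r*np.cos(a),p0[1],p0[2]+r*np.sin(a)+163+zo])
def arcrows(th0,th1,n):
    o=ctrl.get_obs(); p=np.array(o["ee_pos"]); Rm=R.from_rotvec(o["orientation"]).as_matrix()
    rv=(R.from_matrix(Rm).inv()*R.from_matrix(R0)).as_rotvec(degrees=True)
    print("t",round(o["t"],2),"p",p.round(1),"rot",rv.round(2),"F",np.round(o["ft_force"],1),"w",round(o["width"],1))
    for q in arc(th0,th1,n): d=R0.T@(q-p); print((d/1000).round(4).tolist(), q.round(0).tolist()); p=q
E
python3 - <<'E'
from h import *
arcrows(0,2.3,30)
im,d=optics.get_image("scene"); cv2.imwrite("pics/s2.png",cv2.resize(im[40:240,180:440],None,fx=3,fy=3))
E
```

```text
t 4.28 p [447.2 101.7 353.9] rot [ 0.3  -0.17  0.19] F [ 0.3 -0.7 -0.8] w 27.1
[-0.0007, 0.0037, -0.007] [451.0, 101.0, 361.0]
[0.0, 0.0039, -0.0066] [455.0, 101.0, 367.0]
[0.0, 0.0044, -0.0062] [459.0, 101.0, 374.0]
[0.0, 0.0049, -0.0059] [464.0, 101.0, 380.0]
[0.0, 0.0053, -0.0055] [469.0, 101.0, 385.0]
[0.0, 0.0057, -0.0051] [475.0, 101.0, 390.0]
[0.0, 0.0061, -0.0046] [481.0, 101.0, 395.0]
[0.0, 0.0064, -0.0041] [488.0, 101.0, 399.0]
[0.0, 0.0067, -0.0036] [494.0, 101.0, 403.0]
[0.0, 0.007, -0.0031] [501.0, 101.0, 406.0]
[0.0, 0.0072, -0.0026] [509.0, 101.0, 408.0]
[0.0, 0.0074, -0.002] [516.0, 101.0, 410.0]
[0.0, 0.0075, -0.0014] [524.0, 101.0, 412.0]
[0.0, 0.0076, -0.0009] [531.0, 101.0, 413.0]
[0.0, 0.0076, -0.0003] [539.0, 101.0, 413.0]
[0.0, 0.0076, 0.0003] [546.0, 101.0, 412.0]
[0.0, 0.0076, 0.0009] [554.0, 101.0, 412.0]
[0.0, 0.0075, 0.0015] [561.0, 101.0, 410.0]
[0.0, 0.0074, 0.002] [569.0, 101.0, 408.0]
[0.0, 0.0072, 0.0026] [576.0, 101.0, 405.0]
[0.0, 0.007, 0.0031] [583.0, 101.0, 402.0]
[0.0, 0.0067, 0.0037] [590.0, 101.0, 399.0]
[0.0, 0.0064, 0.0042] [596.0, 101.0, 394.0]
[0.0, 0.0061, 0.0047] [602.0, 101.0, 390.0]
[0.0, 0.0057, 0.0051] [608.0, 101.0, 385.0]
[0.0, 0.0053, 0.0055] [613.0, 101.0, 379.0]
[0.0, 0.0048, 0.0059] [618.0, 101.0, 373.0]
[0.0, 0.0044, 0.0063] [622.0, 101.0, 367.0]
[0.0, 0.0039, 0.0066] [626.0, 101.0, 360.0]
[0.0, 0.0034, 0.0069] [630.0, 101.0, 354.0]
```

View pics/s2.png

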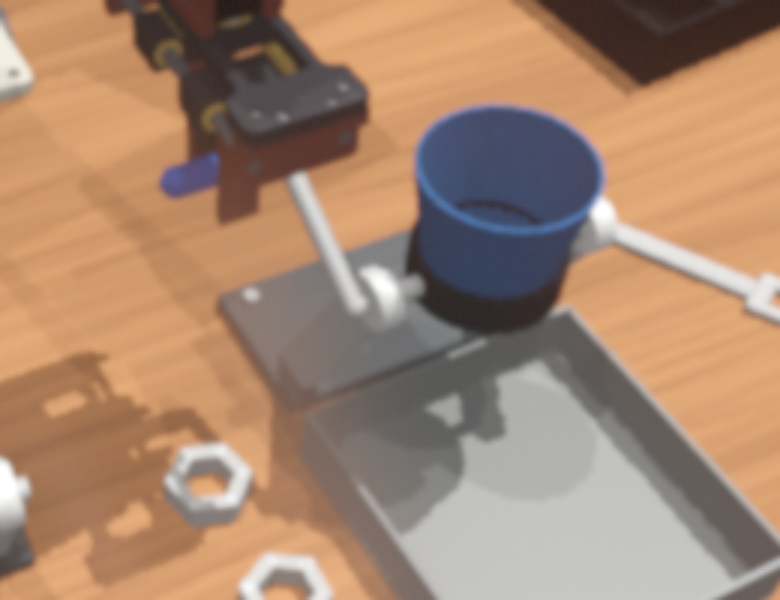

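The bar is caged between the fingers at (200,185) in the crop, clear of the pot. Now I swing it along the arc.

{"op": "send_rows", "data": {
  "rows": [
    {"offset": [-0.0007,0.0045,-0.002],"twist": [0,0,0]},
    {"offset": [0,0.005,-0.006],"twist": [0,0,0]},
    {"offset": [0,0.0045,-0.006],"twist": [0,0,0]},
    {"offset": [0,0.005,-0.006],"twist": [0,0,0]},
    {"offset": [0,0.0053,-0.0055],"twist": [0,0,0]}
  ]
}}

```text
t: 4.75
ee_pos: [465.2, 101.1, 375.9]
orientation: [-2.207, -2.21, 0.023]
ft_force: [-7.5, 1.5, 2.9]
width: 26.3
```

```bash
cat >> h.py <<'E'
def where(off=0):
    """arc parameter nearest to the measured TCP"""
    p=np.array(ctrl.get_obs()["ee_pos"]); th=np.linspace(-.1,2.4,501)
    Q=np.array(list(arc(-.105,2.4,501))); D=np.linalg.norm((Q-p-[off,0,0])[:,[0,2]],axis=1); i=D.argmin(); print("theta",th[i].round(3),"off arc",(p-Q[i]).round(1)); return th[i]
E
python3 -c "
from h import *
arcrows(min(where()+.0,2.3)+.05,2.35,24)"
```

```text
theta 0.285 off arc [ 2.5  0.1 -2. ]
t 4.75 p [465.2 101.1 375.9] rot [-1.35 -0.14  0.09] F [-7.5  1.5  2.9] w 26.3
[-0.0001, 0.0069, -0.0116] [472.0, 101.0, 387.0]
[0.0, 0.0065, -0.0053] [479.0, 101.0, 393.0]
[0.0, 0.0069, -0.0047] [485.0, 101.0, 398.0]
[0.0, 0.0073, -0.0042] [493.0, 101.0, 402.0]
[0.0, 0.0076, -0.0035] [500.0, 101.0, 405.0]
[0.0, 0.0079, -0.0029] [508.0, 101.0, 408.0]
[0.0, 0.0081, -0.0022] [516.0, 101.0, 410.0]
[0.0, 0.0082, -0.0015] [524.0, 101.0, 412.0]
[0.0, 0.0083, -0.0008] [533.0, 101.0, 413.0]
[0.0, 0.0084, -0.0001] [541.0, 101.0, 413.0]
[0.0, 0.0084, 0.0006] [550.0, 101.0, 412.0]
[0.0, 0.0083, 0.0013] [558.0, 101.0, 411.0]
[0.0, 0.0081, 0.002] [566.0, 101.0, 409.0]
[0.0, 0.0079, 0.0026] [574.0, 101.0, 406.0]
[0.0, 0.0077, 0.0033] [582.0, 101.0, 403.0]
[0.0, 0.0074, 0.0039] [589.0, 101.0, 399.0]
[0.0, 0.007, 0.0045] [596.0, 101.0, 395.0]
[0.0, 0.0066, 0.0051] [603.0, 101.0, 389.0]
[0.0, 0.0062, 0.0057] [609.0, 101.0, 384.0]
[0.0, 0.0057, 0.0062] [615.0, 101.0, 378.0]
[0.0, 0.0051, 0.0066] [620.0, 101.0, 371.0]
[0.0, 0.0046, 0.007] [624.0, 101.0, 364.0]
[0.0, 0.004, 0.0074] [628.0, 101.0, 357.0]
[0.0, 0.0033, 0.0077] [632.0, 101.0, 349.0]
```

{"op": "send_rows", "data": {
  "rows": [
    {"offset": [0,0.006,-0.0085],"twist": [-0.5,0,0]},
    {"offset": [0,0.0065,-0.007],"twist": [-0.4,0,0]},
    {"offset": [0,0.007,-0.005],"twist": [0,0,0]},
    {"offset": [0,0.0073,-0.0042],"twist": [0,0,0]},
    {"offset": [0,0.0076,-0.0035],"twist": [0,0,0]}
  ]
}}

```text
t: 5.17
ee_pos: [495.7, 101.0, 403.7]
orientation: [-2.203, -2.205, 0.034]
ft_force: [-5.5, 0.2, 4.9]
width: 25.9
```

```bash
python3 -c "
from h import *
arcrows(min(where()+.0,2.3)+.05,2.35,18)"
```

```text
theta 0.705 off arc [-0.1  0.   0.5]
t 5.17 p [495.7 101.  403.7] rot [-1.86 -0.09  0.06] F [-5.5  0.2  4.9] w 25.9
[-0.0, 0.0129, -0.0045] [509.0, 101.0, 408.0]
[0.0, 0.0085, -0.0023] [517.0, 101.0, 410.0]
[0.0, 0.0087, -0.0015] [526.0, 101.0, 412.0]
[0.0, 0.0088, -0.0007] [535.0, 101.0, 413.0]
[0.0, 0.0088, 0.0001] [544.0, 101.0, 413.0]
[0.0, 0.0088, 0.0008] [552.0, 101.0, 412.0]
[0.0, 0.0087, 0.0016] [561.0, 101.0, 410.0]
[0.0, 0.0085, 0.0024] [570.0, 101.0, 408.0]
[0.0, 0.0083, 0.0031] [578.0, 101.0, 405.0]
[0.0, 0.008, 0.0038] [586.0, 101.0, 401.0]
[0.0, 0.0076, 0.0045] [593.0, 101.0, 396.0]
[0.0, 0.0072, 0.0052] [601.0, 101.0, 391.0]
[0.0, 0.0067, 0.0058] [607.0, 101.0, 385.0]
[0.0, 0.0061, 0.0064] [613.0, 101.0, 379.0]
[0.0, 0.0055, 0.0069] [619.0, 101.0, 372.0]
[0.0, 0.0049, 0.0073] [624.0, 101.0, 365.0]
[0.0, 0.0042, 0.0078] [628.0, 101.0, 357.0]
[0.0, 0.0035, 0.0081] [632.0, 101.0, 349.0]
```

{"op": "send_rows", "data": {
  "rows": [
    {"offset": [0,0.009,-0.003],"twist": [-0.5,0,0]},
    {"offset": [0,0.0085,-0.0023],"twist": [-0.5,0,0]},
    {"offset": [0,0.0087,-0.0015],"twist": [-0.3,0,0]},
    {"offset": [0,0.0088,-0.0007],"twist": [0,0,0]},
    {"offset": [0,0.0088,0],"twist": [0,0,0]}
  ]
}}

```text
t: 5.58
ee_pos: [542.0, 100.8, 412.2]
orientation: [-2.214, -2.217, 0.011]
ft_force: [-1.0, -0.4, 1.1]
width: 26.2
```

{"op": "send_rows", "data": {
  "rows": [
    {"offset": [0,0.0088,0.0008],"twist": [0,0,0]},
    {"offset": [0,0.0087,0.0016],"twist": [0,0,0]},
    {"offset": [0,0.0085,0.0024],"twist": [0,0,0]},
    {"offset": [0,0.0083,0.0031],"twist": [0,0,0]},
    {"offset": [0,0.008,0.0038],"twist": [0,0,0]}
  ]
}}

```text
t: 6.0
ee_pos: [590.0, 100.8, 398.9]
orientation: [-2.215, -2.217, 0.008]
ft_force: [-1.0, 0.3, 0.3]
width: 25.9
```

```bash
python3 -c "
from h import *
arcrows(min(where()+.0,2.3)+.05,2.35,10)"
```

```text
theta 1.685 off arc [ 0.4 -0.2  0.2]
t 6.0 p [590.  100.8 398.9] rot [-0.51 -0.08  0.06] F [-1.   0.3  0.3] w 25.9
[0.0002, 0.0089, 0.0064] [599.0, 101.0, 393.0]
[0.0, 0.0048, 0.0039] [604.0, 101.0, 389.0]
[0.0, 0.0045, 0.0041] [608.0, 101.0, 385.0]
[0.0, 0.0043, 0.0044] [612.0, 101.0, 380.0]
[0.0, 0.004, 0.0047] [616.0, 101.0, 375.0]
[0.0, 0.0037, 0.0049] [620.0, 101.0, 371.0]
[0.0, 0.0034, 0.0051] [623.0, 101.0, 365.0]
[0.0, 0.0031, 0.0053] [626.0, 101.0, 360.0]
[0.0, 0.0027, 0.0055] [629.0, 101.0, 355.0]
[0.0, 0.0024, 0.0057] [632.0, 101.0, 349.0]
```

{"op": "send_rows", "data": {
  "rows": [
    {"offset": [0,0.007,0.0045],"twist": [0,0,0]},
    {"offset": [0,0.006,0.0045],"twist": [0,0,0]},
    {"offset": [0,0.0055,0.005],"twist": [0,0,0]},
    {"offset": [0,0.005,0.0055],"twist": [0,0,0]},
    {"offset": [0,0.005,0.006],"twist": [0,0,0]}
  ]
}}

```text
t: 6.42
ee_pos: [622.1, 100.8, 369.5]
orientation: [-2.215, -2.217, 0.009]
ft_force: [-0.8, -0.4, 1.7]
width: 26.2
```

{"op": "send_rows", "data": {
  "rows": [
    {"offset": [0,0.005,0.006],"twist": [0,0,0]},
    {"offset": [0,0.004,0.006],"twist": [0,0,0]},
    {"offset": [0,0.004,0.006],"twist": [0,0,0]},
    {"offset": [0,0.003,0.003],"twist": [0,0,0]},
    {"offset": [0,0.002,0],"twist": [0,0,0]}
  ]
}}

```text
t: 6.83
ee_pos: [636.8, 100.6, 343.1]
orientation: [-2.205, -2.207, 0.035]
ft_force: [-7.0, 0.4, 6.0]
width: 26.0
```

```bash
python3 - <<'E'
from h import *
where(); arcrows(0,.1,1)
im,d=optics.get_image("scene"); cv2.imwrite("pics/s3.png",cv2.resize(im[40:240,180:440],None,fx=3,fy=3))
E
```

```text
theta 2.4 off arc [ 3.5 -0.4 -1.2]
t 6.83 p [636.8 100.6 343.1] rot [-1.77  0.04  0.05] F [-7.   0.4  6. ] w 26.0
[0.0004, -0.1848, -0.0198] [452.0, 101.0, 363.0]
```

View pics/s3.png

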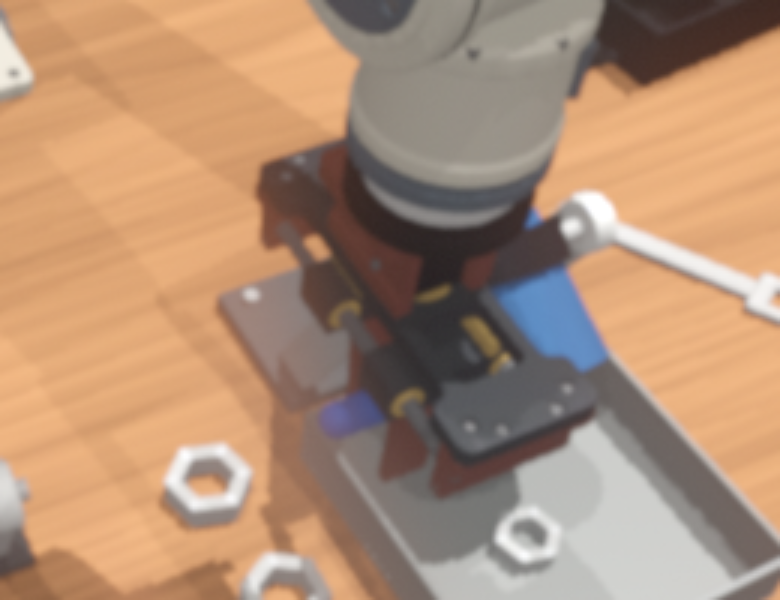

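The nut has dropped out and lies in the tray at (527,537) in the crop. I'll wait a second as advised, then swing back.

{"op": "send_rows", "data": {
  "rows": [
    {"offset": [0,0,0],"twist": [0,0,0]},
    {"offset": [0,0,0],"twist": [0,0,0]},
    {"offset": [0,0,0],"twist": [0,0,0]},
    {"offset": [0,0,0],"twist": [0,0,0]},
    {"offset": [0,0,0],"twist": [0,0,0]}
  ]
}}

```text
t: 7.3
ee_pos: [636.9, 100.7, 341.6]
orientation: [-2.204, -2.206, 0.037]
ft_force: [-1.8, -0.3, 1.6]
width: 25.5
```

{"op": "send_rows", "data": {
  "rows": [
    {"offset": [0,0,0],"twist": [0,0,0]},
    {"offset": [0,0,0],"twist": [0,0,0]},
    {"offset": [0,0,0],"twist": [0,0,0]},
    {"offset": [0,0,0],"twist": [0,0,0]},
    {"offset": [0,0,0],"twist": [0,0,0]}
  ]
}}

```text
t: 7.72
ee_pos: [636.9, 100.7, 341.6]
orientation: [-2.204, -2.206, 0.037]
ft_force: [-1.9, -0.5, 0.7]
width: 26.0
```

{"op": "send_rows", "data": {
  "rows": [
    {"offset": [0,-0.003,-0.004],"twist": [-0.5,0,0]},
    {"offset": [0,-0.005,-0.005],"twist": [-0.5,0,0]},
    {"offset": [0,-0.005,-0.005],"twist": [0,0,0]},
    {"offset": [0,-0.005,-0.006],"twist": [0,0,0]},
    {"offset": [0,-0.005,-0.006],"twist": [0,0,0]}
  ]
}}

```text
t: 8.13
ee_pos: [615.6, 100.6, 370.8]
orientation: [-2.219, -2.221, 0.003]
ft_force: [3.0, 1.1, -0.5]
width: 26.3
```

```bash
python3 -c "
from h import *
arcrows(where(4)-.05,0,25)"
```

```text
theta 2.1 off arc [-4.2 -0.4 -0.1]
t 8.13 p [615.6 100.6 370.8] rot [-0.14  0.02  0.05] F [ 3.   1.1 -0.5] w 26.3
[0.0004, -0.0041, -0.0103] [612.0, 101.0, 381.0]
[0.0, -0.0058, -0.0058] [606.0, 101.0, 387.0]
[0.0, -0.0063, -0.0053] [599.0, 101.0, 392.0]
[0.0, -0.0067, -0.0047] [593.0, 101.0, 397.0]
[0.0, -0.007, -0.0042] [586.0, 101.0, 401.0]
[0.0, -0.0074, -0.0036] [578.0, 101.0, 405.0]
[0.0, -0.0076, -0.003] [571.0, 101.0, 407.0]
[0.0, -0.0078, -0.0023] [563.0, 101.0, 410.0]
[0.0, -0.008, -0.0017] [555.0, 101.0, 411.0]
[0.0, -0.0081, -0.001] [547.0, 101.0, 412.0]
[0.0, -0.0082, -0.0003] [539.0, 101.0, 413.0]
[0.0, -0.0082, 0.0003] [530.0, 101.0, 412.0]
[0.0, -0.0081, 0.001] [522.0, 101.0, 411.0]
[0.0, -0.008, 0.0017] [514.0, 101.0, 410.0]
[0.0, -0.0078, 0.0023] [506.0, 101.0, 407.0]
[0.0, -0.0076, 0.0029] [499.0, 101.0, 405.0]
[0.0, -0.0074, 0.0036] [491.0, 101.0, 401.0]
[0.0, -0.007, 0.0042] [484.0, 101.0, 397.0]
[0.0, -0.0067, 0.0047] [478.0, 101.0, 392.0]
[0.0, -0.0063, 0.0052] [471.0, 101.0, 387.0]
[0.0, -0.0058, 0.0057] [466.0, 101.0, 381.0]
[0.0, -0.0053, 0.0062] [460.0, 101.0, 375.0]
[0.0, -0.0048, 0.0066] [455.0, 101.0, 368.0]
[0.0, -0.0043, 0.007] [451.0, 101.0, 361.0]
[0.0, -0.0037, 0.0073] [448.0, 101.0, 354.0]
```

{"op": "send_rows", "data": {
  "rows": [
    {"offset": [0,-0.0055,-0.0065],"twist": [0,0,0]},
    {"offset": [0,-0.006,-0.006],"twist": [0,0,0]},
    {"offset": [0,-0.0063,-0.0053],"twist": [0,0,0]},
    {"offset": [0,-0.0067,-0.0047],"twist": [0,0,0]},
    {"offset": [0,-0.007,-0.0042],"twist": [0,0,0]}
  ]
}}

```text
t: 8.55
ee_pos: [582.8, 100.5, 403.7]
orientation: [2.216, 2.218, 0.01]
ft_force: [5.0, -0.8, 2.1]
width: 26.2
```

{"op": "send_rows", "data": {
  "rows": [
    {"offset": [0,-0.0074,-0.0036],"twist": [0,0,0]},
    {"offset": [0,-0.0076,-0.003],"twist": [0,0,0]},
    {"offset": [0,-0.0078,-0.0023],"twist": [0,0,0]},
    {"offset": [0,-0.008,-0.0017],"twist": [0,0,0]},
    {"offset": [0,-0.008,-0.001],"twist": [0,0,0]}
  ]
}}

```text
t: 8.97
ee_pos: [540.3, 100.6, 418.6]
orientation: [2.214, 2.216, 0.017]
ft_force: [2.8, -0.0, 2.5]
width: 26.0
```

```bash
python3 -c "
from h import *
arcrows(where(4)-.05,0,17)"
```

```text
theta 1.2 off arc [-3.5 -0.4  6. ]
t 8.97 p [540.3 100.6 418.6] rot [ 0.79 -0.09  0.05] F [ 2.8 -0.   2.5] w 26.0
[0.0004, -0.0083, 0.0061] [532.0, 101.0, 413.0]
[0.0, -0.0067, 0.0007] [525.0, 101.0, 412.0]
[0.0, -0.0067, 0.0011] [519.0, 101.0, 411.0]
[0.0, -0.0066, 0.0016] [512.0, 101.0, 409.0]
[0.0, -0.0064, 0.002] [506.0, 101.0, 407.0]
[0.0, -0.0063, 0.0024] [499.0, 101.0, 405.0]
[0.0, -0.0061, 0.0029] [493.0, 101.0, 402.0]
[0.0, -0.0059, 0.0033] [487.0, 101.0, 399.0]
[0.0, -0.0057, 0.0037] [482.0, 101.0, 395.0]
[0.0, -0.0054, 0.004] [476.0, 101.0, 391.0]
[0.0, -0.0051, 0.0044] [471.0, 101.0, 387.0]
[0.0, -0.0048, 0.0047] [466.0, 101.0, 382.0]
[0.0, -0.0045, 0.005] [462.0, 101.0, 377.0]
[0.0, -0.0041, 0.0053] [458.0, 101.0, 371.0]
[0.0, -0.0038, 0.0056] [454.0, 101.0, 366.0]
[0.0, -0.0034, 0.0058] [450.0, 101.0, 360.0]
[0.0, -0.003, 0.0061] [448.0, 101.0, 354.0]
```

{"op": "send_rows", "data": {
  "rows": [
    {"offset": [0,-0.0075,0.003],"twist": [0.2,0,0]},
    {"offset": [0,-0.0072,0.0025],"twist": [0.2,0,0]},
    {"offset": [0,-0.007,0.0025],"twist": [0,0,0]},
    {"offset": [0,-0.0068,0.0028],"twist": [0,0,0]},
    {"offset": [0,-0.0066,0.003],"twist": [0,0,0]}
  ]
}}

```text
t: 9.38
ee_pos: [499.0, 100.5, 401.7]
orientation: [-2.219, -2.222, 0.0]
ft_force: [0.7, -0.2, 0.5]
width: 26.4
```

```bash
python3 -c "
from h import *
arcrows(where(4)-.05,0,12)"
```

```text
theta 0.765 off arc [-2.2 -0.5 -3.9]
t 9.38 p [499.  100.5 401.7] rot [-0.06 -0.05  0.06] F [ 0.7 -0.2  0.5] w 26.4
[0.0005, -0.0077, 0.0007] [491.0, 101.0, 401.0]
[0.0, -0.0052, 0.003] [486.0, 101.0, 398.0]
[0.0, -0.005, 0.0033] [481.0, 101.0, 395.0]
[0.0, -0.0048, 0.0036] [476.0, 101.0, 391.0]
[0.0, -0.0045, 0.0038] [472.0, 101.0, 387.0]
[0.0, -0.0043, 0.0041] [468.0, 101.0, 383.0]
[0.0, -0.0041, 0.0043] [464.0, 101.0, 379.0]
[0.0, -0.0038, 0.0046] [460.0, 101.0, 374.0]
[0.0, -0.0035, 0.0048] [456.0, 101.0, 370.0]
[0.0, -0.0032, 0.005] [453.0, 101.0, 365.0]
[0.0, -0.0029, 0.0052] [450.0, 101.0, 359.0]
[0.0, -0.0026, 0.0053] [448.0, 101.0, 354.0]
```

{"op": "send_rows", "data": {
  "rows": [
    {"offset": [0,-0.0058,0.002],"twist": [0,0,0]},
    {"offset": [0,-0.0058,0.003],"twist": [0,0,0]},
    {"offset": [0,-0.0055,0.004],"twist": [0,0,0]},
    {"offset": [0,-0.0052,0.0045],"twist": [0,0,0]},
    {"offset": [0,-0.005,0.005],"twist": [0,0,0]}
  ]
}}

```text
t: 9.8
ee_pos: [467.6, 100.4, 380.3]
orientation: [-2.218, -2.22, 0.005]
ft_force: [0.5, -0.8, 1.4]
width: 26.0
```

```bash
python3 -c "
from h import *
arcrows(where(4)-.05,0,7)"
```

```text
theta 0.365 off arc [-0.6 -0.6 -3.5]
t 9.8 p [467.6 100.4 380.3] rot [-0.27 -0.02  0.06] F [ 0.5 -0.8  1.4] w 26.0
[0.0006, -0.0058, 0.0035] [462.0, 101.0, 377.0]
[0.0, -0.0028, 0.0035] [459.0, 101.0, 373.0]
[0.0, -0.0026, 0.0036] [456.0, 101.0, 370.0]
[0.0, -0.0025, 0.0038] [454.0, 101.0, 366.0]
[0.0, -0.0023, 0.0039] [452.0, 101.0, 362.0]
[0.0, -0.0021, 0.004] [449.0, 101.0, 358.0]
[0.0, -0.0019, 0.0041] [448.0, 101.0, 354.0]
```

{"op": "send_rows", "data": {
  "rows": [
    {"offset": [0,-0.006,0.0045],"twist": [0,0,0]},
    {"offset": [0,-0.0055,0.005],"twist": [0,0,0]},
    {"offset": [0,-0.005,0.005],"twist": [0,0,0]},
    {"offset": [0,-0.004,0.005],"twist": [0,0,0]},
    {"offset": [0,-0.004,0.005],"twist": [0,0,0]}
  ]
}}

```text
t: 10.22
ee_pos: [442.6, 100.5, 353.2]
orientation: [2.219, 2.222, 0.005]
ft_force: [8.6, -0.6, -4.3]
width: 26.0
```

```bash
python3 -c "
from h import *
arcrows(where(4)-.05,0,2)"
```

```text
theta -0.01 off arc [-4.5 -0.5  0.1]
t 10.22 p [442.6 100.5 353.2] rot [ 0.2  -0.05  0.08] F [ 8.6 -0.6 -4.3] w 26.0
[0.0005, 0.0038, 0.002] [446.0, 101.0, 351.0]
[0.0, 0.0012, -0.0027] [448.0, 101.0, 354.0]
```

{"op": "send_rows", "data": {
  "rows": [
    {"offset": [0,-0.003,0.003],"twist": [0,0,0]},
    {"offset": [0,-0.003,0.003],"twist": [0,0,0]},
    {"offset": [0,-0.003,0.002],"twist": [0,0,0]},
    {"offset": [0,-0.003,0],"twist": [0,0,0]},
    {"offset": [0,-0.003,0],"twist": [0,0,0]}
  ]
}}

```text
t: 10.63
ee_pos: [435.5, 100.9, 347.1]
orientation: [2.201, 2.207, 0.045]
ft_force: [15.5, -4.1, -10.8]
width: 26.3
```

```bash
python3 - <<'E'
from h import *
arcrows(0,.1,1)
im,d=optics.get_image("scene"); cv2.imwrite("pics/s4.png",cv2.resize(im[40:240,180:440],None,fx=3,fy=3))
E
```

```text
t 10.63 p [435.5 100.9 347.1] rot [ 2.12 -0.19  0.15] F [ 15.5  -4.1 -10.8] w 26.3
[0.0001, 0.0165, -0.0158] [452.0, 101.0, 363.0]
```

View pics/s4.png

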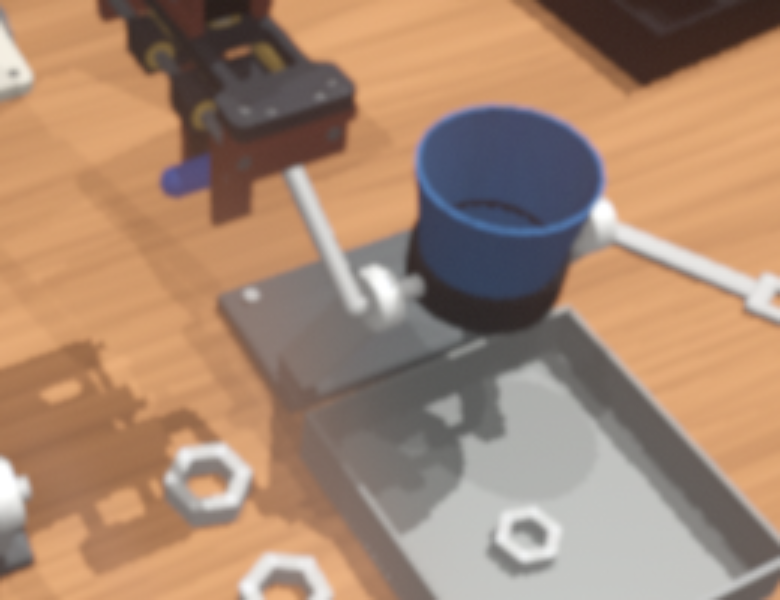

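The pot is upright, looks the same as at the start and presses against its stop, and the nut is in the tray. Opening and retreating upward.

{"op": "send_rows", "data": {
  "rows": [
    {"offset": [0,0.002,0],"twist": [0,0,0]},
    {"offset": [0,0,0],"twist": [0,0,0]},
    {"offset": [0,0,0],"twist": [0,0,0]},
    {"offset": [0,0,0],"twist": [0,0,0]},
    {"offset": [0,0,0],"twist": [0,0,0]}
  ],
  "gripper": 0.085
}}

```text
t: 11.1
ee_pos: [435.4, 100.6, 345.4]
orientation: [2.204, 2.209, 0.038]
ft_force: [0.5, 0.5, 0.4]
width: 56.2
```

{"op": "send_rows", "data": {
  "rows": [
    {"offset": [0,0,0],"twist": [0,0,0]},
    {"offset": [0,0,0],"twist": [0,0,0]},
    {"offset": [0,0,0],"twist": [0,0,0]},
    {"offset": [0,0,0],"twist": [0,0,0]},
    {"offset": [0,0,0],"twist": [0,0,0]}
  ]
}}

```text
t: 11.52
ee_pos: [434.3, 100.6, 344.9]
orientation: [2.205, 2.21, 0.035]
ft_force: [0.0, 0.3, -0.1]
width: 84.5
```

```bash
python3 -c "
from h import *
plan((447,101,460),8)"
```

```text
t 11.52 p [434.3 100.6 344.9] rot left [ 1.7  -0.13  0.15] F [ 0.   0.3 -0.1] w 84.5
[0.0001, 0.002, -0.0143] [0.21, -0.02, 0.02]
[0.0001, 0.002, -0.0143] [0.21, -0.02, 0.02]
[0.0001, 0.0019, -0.0144] [0.21, -0.02, 0.02]
[0.0001, 0.0019, -0.0144] [0.21, -0.02, 0.02]
[0.0001, 0.0018, -0.0144] [0.21, -0.02, 0.02]
[0.0001, 0.0017, -0.0144] [0.21, -0.02, 0.02]
[0.0001, 0.0017, -0.0144] [0.21, -0.02, 0.02]
[0.0001, 0.0016, -0.0144] [0.21, -0.02, 0.02]
```

{"op": "send_rows", "data": {
  "rows": [
    {"offset": [0,0.001,-0.012],"twist": [0,0,0]},
    {"offset": [0,0.001,-0.016],"twist": [0,0,0]},
    {"offset": [0,0.001,-0.018],"twist": [0,0,0]},
    {"offset": [0,0,-0.018],"twist": [0,0,0]},
    {"offset": [0,0,-0.018],"twist": [0,0,0]}
  ]
}}

```text
t: 11.93
ee_pos: [433.6, 100.1, 426.0]
orientation: [2.209, 2.215, 0.022]
ft_force: [0.7, -0.2, -0.7]
width: 85.0
```

{"op": "send_rows", "data": {
  "rows": [
    {"offset": [-0.01,-0.01,-0.01],"twist": [0,0,0]},
    {"offset": [-0.02,-0.01,0],"twist": [0,0,0]},
    {"offset": [-0.025,-0.01,0],"twist": [0,0,0]},
    {"offset": [-0.025,-0.01,0],"twist": [0,0,0]},
    {"offset": [-0.01,0,0],"twist": [0,0,0]}
  ]
}}

```text
t: 12.35
ee_pos: [393.6, 9.4, 440.5]
orientation: [2.198, 2.216, 0.036]
ft_force: [0.8, 0.0, -0.5]
width: 85.0
```

{"op": "send_rows", "data": {
  "rows": [
    {"offset": [0,0,0],"twist": [0,0,0]},
    {"offset": [0,0,0],"twist": [0,0,0]},
    {"offset": [0,0,0],"twist": [0,0,0]},
    {"offset": [0,0,0],"twist": [0,0,0]},
    {"offset": [0,0,0],"twist": [0,0,0]}
  ]
}}

```text
t: 12.77
ee_pos: [393.5, 9.0, 440.9]
orientation: [2.201, 2.212, 0.037]
ft_force: [0.7, 0.4, 0.9]
width: 85.1
```

```bash
python3 - <<'E'
from h import *
o=ctrl.get_obs(); print(o["t"],o["ee_pos"].round(1),o["ft_force"].round(1),np.abs(o["qvel"]).max())
a=[];
for n in ("scene","top"):
    im,d=optics.get_image(n); a.append(im); cv2.imwrite(f"pics/{n}9.png",im)
    if n=="scene":
        i0=cv2.imread("pics/scene0.png")
        diff=cv2.absdiff(im,i0).max(2); print("pot region diff",diff[70:140,315:382].mean(),"red",diff[160:255,0:195].mean())
    u,v,P=blue(n,im,d); H=P[(abs(P[:,0]-447)<20)&(P[:,1]>60)&(P[:,1]<145)&(P[:,2]>180)&(P[:,2]<215)]; print(n,len(H),H.mean(0).round(1) if len(H) else "")
    Q=P[(P[:,2]>205)&(P[:,2]<235)&(np.hypot(P[:,0]-538.5,P[:,1]-223.5)<75)]
    if len(Q): print("rim",cv2.minEnclosingCircle(Q[:,:2].astype(np.float32)),Q[:,2].max())
cv2.imwrite("pics/end.png",cv2.resize(np.vstack(a),None,fx=.78,fy=.78))
E
```

```text
12.7667 [393.5   9.  440.9] [0.7 0.4 0.9] 0.013681486270997084
pot region diff 3.857356076759062 red 8.715681511470985
scene 203 [449.7 105.  198.1]
rim ((544.684814453125, 214.66921997070312), 46.615013122558594) 220.7969284867234
top 544 [446.6 105.2 200.3]
rim ((538.5909423828125, 225.00465393066406), 49.58201599121094) 225.32565263672768
```

View pics/end.png

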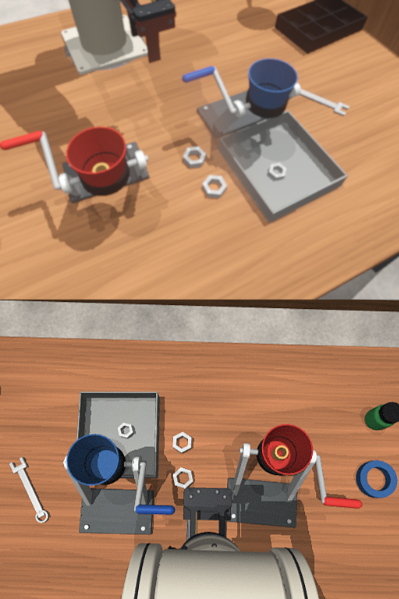

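The end picture shows the nut in the tray at (277,171) upper and (126,430) lower. The blue pot is empty and upright, the red pot still stands with its sleeve inside, and the gripper is clear.

```bash
python3 -c "
from workcell import ctrl
print(ctrl.close_job())"
```

```text
the job is handed in; nothing more can be done
None
```

The nut is out of the blue pot and lying in the grey tray. The pot is back upright and released, and the job is handed in after about 12.9 s of the 48 s.

I closed the fingers loosely around the blue handle and swung it to the far stop, where the nut dropped out. After waiting about a second, I swung the pot back against its upright stop, opened the fingers and moved the arm away.

**Final checks:**
- **Blue pot:** the top camera puts the handle within about 1 mm of its starting position and shows the pot empty.
- **Nut:** it is in the tray, and the two loose nuts on the table look unmoved.
- **Red pot:** it stands as before with its sleeve inside.
- **Force and clearance:** the arm touches nothing (wrist reading about 1 N). The highest wrist force I saw was about 19 N, while pressing against the upright stop.

**Disagreement:** one check was off. The scene camera's fit of the blue rim came out about 9–11 mm from its first value. That fit used only part of the rim. The top camera's fit agreed with the start to within 1 mm, and the picture shows the pot upright.

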